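# Mesh the mixing tool on a press-to-run mixer base

## Task

On the panel of the press-to-run mixer base press the round key, then the long key, then the square key, each fully down, one at a time. Then take the mixing tool from its stand, turn it until its cross-shaped foot meshes with the cross socket of the drive, slide it fully home until its collar sits on the drive, and keep gripping it and pressing it down against the spring: the program finishes while the tool is held down like this. Leave the salt shaker, spice jar, glass and mug near the work standing where they are.

Things in the scene. Friction and masses are not known exactly. Their poses are not given: they have to be found in the camera images.
- drive_mouth (a point): Centre of the cross socket in the steel drive disc (58 mm dia) of the mixer base, at the disc's flat top, 70 mm above the worktop; z up, x and y along the four slots. Slots: 35 mm end to end, 11 mm wide (1.5 mm clearance round the tool's foot; enters within about 5 deg). A spring plate lies 15 mm down. The disc turns stiffly (0.25 N m) and may stand at any angle.
- mixer_base: Fixed grey box 170 (x) x 150 (y) x 66 mm, turned up to 17 deg; origin at the centre of its underside, z up. A row of three white keys along y lies 50 mm from its centre on the robot's side (-x), the drive's axis 30 mm from its centre on the far side (+x).
- drive_spring (a joint): Travel of the spring plate in the socket, m: 0 up, 0.007 when the tool is fully home. Pushing back 3.5 N at 0, 7 N at 0.007; it lifts the tool again if not held down.
- tool_center (a point): Centre, half-way up, of the mixing tool: 125 mm tall, 0.16 kg, upright in its stand; z up, x and y along the four lobes of its foot and the four steel fins right above them (to 32 mm from the axis, 7 to 32 mm below this point). Round black grip, 28 mm dia, 12 to 62 mm above this point (grasp 40 mm above it). Tool home: this point is 40.5 mm above drive_mouth; on the unpressed spring 47.5 mm.
- tool_stand: Fixed round black stand of the tool, 62 mm dia, 26 mm high, open hole 37 mm; origin at the centre of its underside. The tool's foot stands on its inner floor, 6 mm up.
- key_round_top (a point): Centre of the top face of the round key (22 mm dia), 74 mm above the worktop when up; z up, y along the row of keys. The three white keys sit 46 mm apart in a row along y on the black panel, in an order that differs from start to start.
- key_long_top (a point): Centre of the top face of the long key (14 x 34 mm, long side along the row), 74 mm above the worktop when up; z up, y along the row of keys. The three white keys sit 46 mm apart in a row along y on the black panel, in an order that differs from start to start.
- key_square_top (a point): Centre of the top face of the square key (22 x 22 mm), 74 mm above the worktop when up; z up, y along the row of keys. The three white keys sit 46 mm apart in a row along y on the black panel, in an order that differs from start to start.
- key_round (a joint): How far the round key is down, m: 0 up, 0.005 fully down; springs back. 1.5 N starts it, 4 N takes it fully down.
- key_long (a joint): How far the long key is down, m: 0 up, 0.005 fully down; springs back. 1.5 N starts it, 4 N takes it fully down.
- key_square (a joint): How far the square key is down, m: 0 up, 0.005 fully down; springs back. 1.5 N starts it, 4 N takes it fully down.
- salt_shaker: Bystander: glass salt shaker with a grey cap, 44 mm dia x 90 mm, in front of the tool stand; origin at its underside.
- tumbler: Bystander: ribbed greenish glass tumbler upside down, 69 mm dia x 104 mm, left of the tool stand; origin at its underside.
- mug: Bystander: green mug standing on its rim, 89x124x91 mm with its handle, at the worktop edge in front of the drip tray; origin at its underside.
- cinnamon_jar: Bystander: small spice jar, 47 mm dia x 98 mm, behind the tool stand; origin at its underside.
- mixing_tool: The same tool; origin at the centre of its lowest face, 62.5 mm below tool_center, same axes. Foot: steel cross 32 mm over, 8 mm thick, 22 mm tall, its lowest 4 mm narrower (27 x 5 mm); above it a round collar 48 mm dia that comes to sit on the drive disc. A quarter turn makes no difference to the fit.
There are look-alikes about, which are no part of the job. What is shaped like the mixing_tool but pink or yellow is not meant.

How it is judged (in metres and radians):
On the way, in this order (a step that is already met when the one before it is completed fails the run):
1. the round key is pressed down, the other two are up (value of joint key_round above 0.0035 m and value of joint each of key_long, key_square below 0.0015 m), for 0.05 s.
2. the long key is pressed down, the other two are up (value of joint key_long above 0.0035 m and value of joint each of key_round, key_square below 0.0015 m), for 0.05 s.
3. the square key is pressed down, the other two are up (value of joint key_square above 0.0035 m and value of joint each of key_round, key_long below 0.0015 m), for 0.05 s.
4. the tool is gripped and lifted clear of its stand (height (world z) of tool_center above 0.105 m and contact force between the fingers and mixing_tool above 1 N), for 0.2 s.
At the end, for the whole second after the job is handed in: Tool upright (4 deg) in the drive's cross socket, lobes in the slots (8 deg, axis within 4 mm), collar on the drive (gap under 2 mm), spring plate down over 5 mm; tool at rest, held down by the gripper's fingers; the three keys up (z of tool_center in the frame of drive_mouth below 0.0425 m and horizontal distance between tool_center and drive_mouth below 0.004 m and angle between tool_center's own z axis and vertical below 0.07 rad and (angle between the x axis of tool_center and the x axis of drive_mouth, either way round below 0.14 rad or angle between the x axis of tool_center and the x axis of drive_mouth, either way round above 1.43 rad) and value of joint drive_spring above 0.005 m and contact force between the fingers and mixing_tool above 1 N and linear speed of mixing_tool below 0.02 m/s and value of joint each of key_round, key_long, key_square below 0.002 m); the arm keeps its last pose, push and grip.
It fails at once if two keys pressed at the same time (value of joint each of key_round, key_long above 0.0025 m or value of joint each of key_long, key_square above 0.0025 m or value of joint each of key_round, key_square above 0.0025 m).
It fails at once if a bystander is shifted more than 30 mm or tipped (distance of any of salt_shaker, tumbler, mug, cinnamon_jar from where it was at the start of the episode above 0.03 m or angle between any of salt_shaker, tumbler, mug, cinnamon_jar's own z axis and vertical above 0.4 rad).
It also fails if it takes over 61 s, if anything falls off the work surface, if the arm or the gripper's body presses on something with over 40 N, if the wrist force passes 120 N, or if a joint passes its speed limit or range.

## Robot

A 6-joint arm with a two-finger parallel gripper is mounted at the origin on a cart in front of the work surface, level with it; the furniture and walls round the work are solid. World frame = base frame: x ahead of the robot, y to its left, z up, the work surface at z = 0. Lengths are in mm, angles in rad, forces in N, time in s.
With the tool pointing down it reaches from about 350 to 975 mm from the base axis. Payload 7.1 kg.
Tool frame: the origin (TCP) lies on the front face of the gripper's body, between the roots of the fingers; the fingertips stand 80 mm ahead of it and the grasp point (between the pads) lies 61 mm ahead of it (env.tips_ahead is the distance from the TCP to the fingertips, in mm); z points along the fingers, y is the line along which they close (so a half turn about z gives the same grasp; the last joint's range is limited). The gripper opens to 88 mm and grips with 3 to 60 N. Pads are 20 mm wide; open, the fingers measure 115 mm over their backs; the gripper's body (75 mm by 178 mm) begins 61 mm behind the grasp point.
Start: joints at [1.086, 0.423, 1.63, -0, 1.089, -0.019], TCP at [280.679, 558.413, 302.675] pointing down, gripper open.
Joint ranges: [-3, 3], [-0.9, 2.11], [0.09, 2.58], [-1.31, 4.45], [0.11, 2.69], [-2.54, 2.54]. Speed limits (rad/s): [2.39, 2.39, 3.01, 3.14, 3.14, 3.14].

## Interface

Orientations are given as a unit quaternion [x, y, z, w].
In Python, from station import env, set_gripper, viewer, workorder gives the robot as it stands. Calls block until the motion is done:
- env.reach(position, orientation): joint-space move of the TCP to a pose.
- env.move_l(position, rot=None, rate=150, f_stop=None): straight line of the TCP; rot=None keeps the orientation; rate is the mean speed in mm/s. With f_stop (N) it stops when the force on the tool has changed by that much, and returns True; else False.
- env.move_joints(angles): joint-space move.
- set_gripper(opening): finger opening in mm; the grip force is fixed at half the most; returns when the fingers have stopped.
- env.hold(seconds).
- env.ik(position, orientation): joint angles nearest the present ones, or None.
- env.read_state(): the state.
- viewer.camera(name): name is "scene" or "top" or "wrist"; returns the picture (400x640x3 uint8, blue, green, red); there is no depth.
- viewer.camera_params(name): a dict with "fx", "fy", "cx", "cy" (pixels), "pose" (4x4, takes a point from camera to world coordinates); the wrist camera has in their place "tool_from_camera" (4x4, takes a point from camera to tool coordinates, whose origin is the TCP and whose axes are the flange's). Camera axes: x right, y up, looking along -z (the intrinsics and any distortion apply to the point x, -y, -z); pixel columns grow to the right and rows downward; lengths in mm; the calibration is good to about 2 mm. A picture is of the moment at which its call begins: read the wrist's pose just before it. camera_params takes no time and is no camera call.
A pose or a line that the arm cannot do raises env.IKError and nothing moves.
- workorder.sign_off(): hands the job in; it is judged then, once.
The state is a dict: "time_s": time; "qpos": joint angles; "dq": joint speeds; "tau": joint torques, N m; "tool_pos": TCP position; "orientation": TCP orientation; "force": force on the tool from outside, world axes, zero at the start; "wrist_torque": the same for the moment, N m; "width": finger opening in mm; "grip_force": force on a finger pad.
Only numpy, scipy, OpenCV 4.12 (cv2) and the standard library are available. Lean on these libraries where they do the work, as an engineer would, in place of code of your own. Each camera call takes 0.05 s, during which the arm holds its last target. There are 200 camera calls.

## Working session

There is one attempt and no reset: what is moved stays moved. The work goes in short steps, each a Python script; the robot and the scene stay as the last script left them, time stands still between calls to the robot, and variables do not carry over. Pictures are saved under pics/ and viewed, at most 10 in all, crops included, and the job is handed in when it is done.

```bash
ls; mkdir -p pics; python3 - <<'E'
from station import env, set_gripper, viewer, workorder
import cv2,numpy as np
for n in("scene","top"):
    cv2.imwrite(f"pics/{n}0.png",viewer.camera(n)); p=viewer.camera_params(n); print(n,p)
print(viewer.camera_params("wrist"))
s=env.read_state();print(s)
E
```

```text
pics
scene {'fx': 477.32552539081524, 'fy': 477.32552539081524, 'cx': 315.52375634762745, 'cy': 201.00976500755627, 'pose': array([[-5.24698892e-01,  3.29875659e-01, -7.84775842e-01,
        -6.23575202e+02],
       [-8.50859023e-01, -2.32477941e-01,  4.71161257e-01,
         1.02255979e+03],
       [-2.70184415e-02,  9.14951396e-01,  4.02658599e-01,
         6.92800468e+02],
       [ 0.00000000e+00,  0.00000000e+00,  0.00000000e+00,
         1.00000000e+00]])}
top {'fx': 494.53573156146706, 'fy': 494.53573156146706, 'cx': 313.3686453572349, 'cy': 198.58684629656995, 'pose': array([[-2.55487600e-03,  9.87636204e-01, -1.56742469e-01,
         3.01899476e+02],
       [-9.99992839e-01, -2.08569266e-03,  3.15774101e-03,
         3.39420565e+02],
       [ 2.79178273e-03,  1.56749414e-01,  9.87634460e-01,
         1.33090041e+03],
       [ 0.00000000e+00,  0.00000000e+00,  0.00000000e+00,
         1.00000000e+00]])}
{'fx': 328.82629331422254, 'fy': 328.82629331422254, 'cx': 319.6997880047621, 'cy': 202.40290421586138, 'tool_from_camera': array([[ 4.60532521e-04,  9.59634599e-01,  2.8124940
[... 303 characters left out ...]
1, 'qpos': array([ 1.08601491e+00,  4.23756237e-01,  1.63063313e+00, -3.23795089e-05,
        1.08861205e+00, -1.89754021e-02]), 'dq': array([ 9.07473125e-04, -3.10202604e-03, -2.08755401e-04, -5.88156204e-04,
        1.79154040e-04,  1.22712985e-05]), 'tau': array([-1.27185940e-04, -5.45611382e+01, -2.74325877e+01,  6.45252387e-02,
        1.87390664e-02, -1.49131148e-05]), 'tool_pos': array([280.49306154, 558.06613352, 301.97678491]), 'orientation': array([ 2.30795748e-01,  9.73001966e-01, -6.85731063e-04, -1.61662858e-04]), 'force': array([ 0.54850621, -0.43734275,  0.34664244]), 'wrist_torque': array([-0.01557742, -0.0298598 , -0.00296244]), 'grip_force': 0.0, 'width': 87.74674521387018}
```

View pics/top0.png

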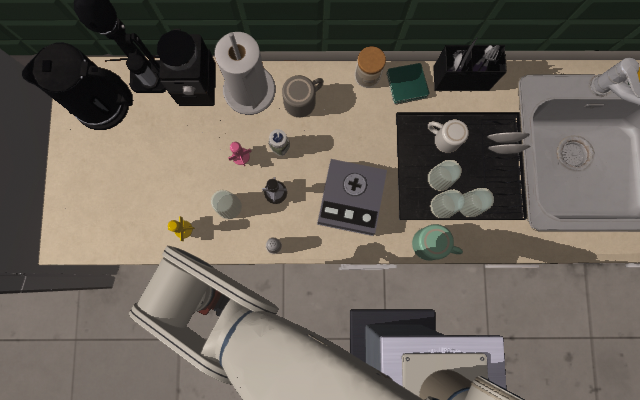

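View pics/scene0.png

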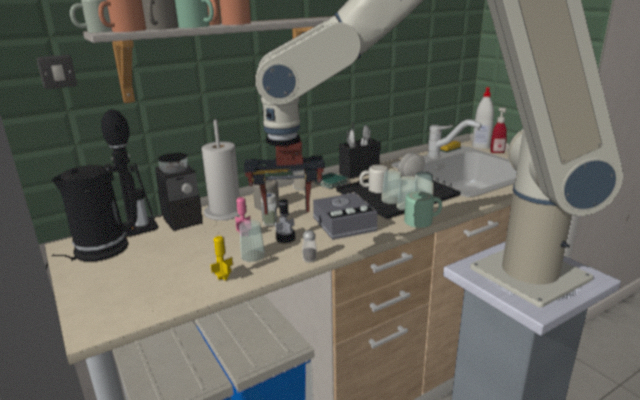

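The top view shows the base with the long key at (331,211), square (349,214), round (366,217) and the drive at (355,184). The tool in its stand is at about (273,188), salt at (273,244), tumbler at (226,204), and jar at (279,141). The scene view confirms this layout.

```bash
cat > h.py <<'E'
from station import env, set_gripper, viewer, workorder
import cv2,numpy as np
from scipy.spatial.transform import Rotation as R
def ray(p,pose,uv):
    d=pose[:3,:3]@np.array([(uv[0]-p["cx"])/p["fx"],-(uv[1]-p["cy"])/p["fy"],-1]); return pose[:3,3],d
def onz(p,pose,uv,z):
    o,d=ray(p,pose,uv); return o+d*(z-o[2])/d[2]
def proj(p,pose,X):
    q=pose[:3,:3].T@(np.asarray(X)-pose[:3,3]); return np.array([p["cx"]-p["fx"]*q[0]/q[2],p["cy"]+p["fy"]*q[1]/q[2]])
def snap(name=None):
    s=env.read_state(); im=viewer.camera("wrist"); p=viewer.camera_params("wrist")
    T=np.eye(4);T[:3,:3]=R.from_quat(s["orientation"]).as_matrix();T[:3,3]=s["tool_pos"]
    if name: cv2.imwrite(f"pics/{name}.png",im); np.save(f"pics/{name}.npy",T@p["tool_from_camera"])
    return im,p,T@p["tool_from_camera"]
def down(a):  # tool z down, tool x axis at world angle a (deg)
    a=np.radians(a); x=[np.cos(a),np.sin(a),0]; z=[0,0,-1]; return R.from_matrix(np.c_[x,np.cross(z,x),z]).as_quat()
def yaw(): 
    x=R.from_quat(env.read_state()["orientation"]).as_matrix()[:,0]; return np.degrees(np.arctan2(x[1],x[0]))
E
python3 - <<'E'
from h import *
p=viewer.camera_params("top");P=p["pose"]
for n,uv,z in [("long",(331,211),74),("sq",(349,214),74),("round",(366,217),74),("drive",(355,184),70),("toolstand",(274,191),26),("tooltop",(272,183),130),("salt",(273,243),90),("tumb",(224,202),104),("jar",(280,139),98),("mug",(433,240),91)]: print(n,onz(p,P,uv,z).round())
print("yaw",yaw())
for a in (0,-10,10,90,-90,180): 
  for pos in((480,170,300),(480,170,170)):
    q=env.ik(pos,down(a)); print(a,pos,None if q is None else q.round(2))
E
```

```text
long [469. 290.  74.]
sq [461. 244.  74.]
round [453. 201.  74.]
drive [540. 227.  70.]
toolstand [530. 441.  26.]
tooltop [532. 438. 130.]
salt [386. 437.  90.]
tumb [488. 560. 104.]
jar [653. 421.  98.]
mug [393.  36.  91.]
yaw 153.31214276176865
0 (480, 170, 300) [ 0.32  0.26  1.89 -0.    1.    1.89]
0 (480, 170, 170) [ 0.32  0.46  1.97 -0.    0.71  1.89]
-10 (480, 170, 300) [ 0.32  0.26  1.89 -0.    1.    2.06]
-10 (480, 170, 170) [ 0.32  0.46  1.97 -0.    0.71  2.06]
10 (480, 170, 300) [ 0.32  0.26  1.89 -0.    1.    1.71]
10 (480, 170, 170) [ 0.32  0.46  1.97 -0.    0.71  1.71]
90 (480, 170, 300) [ 0.32  0.26  1.89 -0.    1.    0.32]
90 (480, 170, 170) [ 0.32  0.46  1.97 -0.    0.71  0.32]
-90 (480, 170, 300) None
-90 (480, 170, 170) None
180 (480, 170, 300) [ 0.32  0.26  1.89 -0.    1.   -1.25]
180 (480, 170, 170) [ 0.32  0.46  1.97 -0.    0.71 -1.25]
```

```bash
python3 - <<'E'
from h import *
env.reach([500,335,330],down(0)); snap("w1"); set_gripper(0); print(env.read_state()["time_s"])
snap("w1b")
E
```

```text
3.3583
```

View pics/w1b.png

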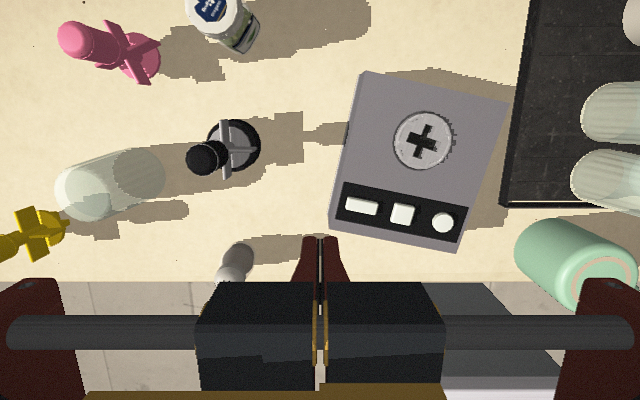

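The wrist view shows the long key at (362,205), square (403,214), round (443,222), the drive cross at (423,141), the tool grip top at about (203,158), and its fins around (232,148).

```bash
cat > meas.py <<'E'
from h import *
import sys
def keys(im,p,P,roi):
    x0,y0,x1,y1=roi; m=np.zeros(im.shape[:2],np.uint8); m[y0:y1,x0:x1]=(im[y0:y1,x0:x1].min(2)>195)*255
    out=[]
    for c in cv2.findContours(m,0,1)[0]:
        if cv2.contourArea(c)<100: continue
        M=cv2.moments(c); out.append((onz(p,P,(M["m10"]/M["m00"],M["m01"]/M["m00"]),74)[:2],cv2.contourArea(c)))
    return out
def cross(im,p,P,uv,z=70,r=20):
    """rectify disc area to mm at height z; dark cross centre+angle (mod 90)"""
    c=onz(p,P,uv,z)[:2]; s=6;h=26
    w=np.array([[-h,-h],[h,-h],[h,h],[-h,h]],float)
    src=np.array([proj(p,P,[*(c+d),z]) for d in w],np.float32)
    H=cv2.getPerspectiveTransform(src,((w+h)*s).astype(np.float32))
    return cv2.warpPerspective(im,H,(2*h*s,2*h*s)),c,s,h
def crossfit(im,p,P,uv):
    g,c,s,h=cross(im,p,P,uv); cv2.imwrite("pics/rect.png",g)
    m=(g.max(2)<90).astype(np.uint8)
    n,l,st,ce=cv2.connectedComponentsWithStats(m); k=l[h*s-40:h*s+40,h*s-40:h*s+40]; k=np.bincount(k[k>0]).argmax()
    ys,xs=np.nonzero(l==k)
    (cx,cy),wh,a=cv2.minAreaRect(np.c_[xs,ys].astype(np.float32)); 
    X=xs-ce[k][0];Y=ys-ce[k][1]; r=np.hypot(X,Y); sel=r>8*s
    th=np.angle(np.sum(np.exp(4j*np.arctan2(Y,X))[sel]))/4
    return c+(np.array(ce[k])/s-h),np.degrees(th),st[k]/s,st[k][4]/s/s
E
python3 - <<'E'
from meas import *
im=cv2.imread("pics/w1b.png");P=np.load("pics/w1b.npy");p=viewer.camera_params("wrist")
for k in keys(im,p,P,(335,185,465,245)): print(k)
print(crossfit(im,p,P,(423,141)))
# disc
s=cv2.imread("pics/w1b.png")[100:180,150:280]
t=im.copy()
cv2.imwrite("pics/toolcrop.png",np.hstack([cv2.resize(s,None,fx=4,fy=4,interpolation=2),cv2.resize(cv2.imread("pics/rect.png"),(280,320))]))
print(onz(p,P,(203,158),130.5))
E
```

```text
(array([434.39591986, 291.00164065]), 370.0)
(array([454.05479839, 200.6490672 ]), 256.5)
(array([463.62411069, 245.97805734]), 326.0)
(array([472.85070216, 290.40670803]), 295.5)
(array([541.59190153, 229.79382181]), np.float64(-18.38569115032085), array([   8.5       ,   11.66666667,   34.83333333,   31.83333333,
       2876.        ]), np.float64(479.3333333333333))
[533.56135738 434.4915649  130.5       ]
```

View pics/toolcrop.png

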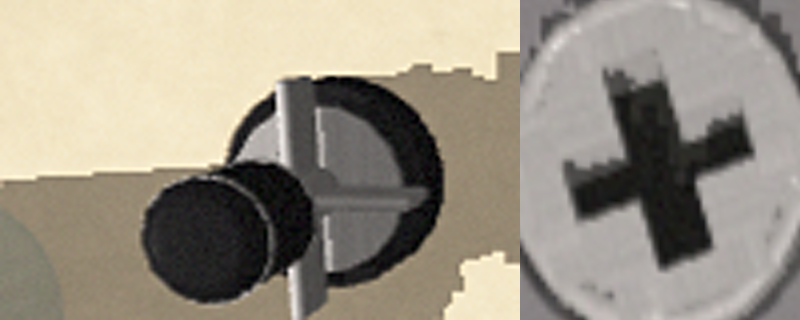

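```bash
python3 - <<'E'
from h import *
q=down(-11)
print(env.tips_ahead)
t=env.tips_ahead
for k,(x,y) in dict(r=(454.1,200.6),l=(472.9,290.4),s=(463.6,246)).items():
    env.reach([x,y,t+88],q) if k=='r' else env.move_l([x,y,t+88])
    f0=env.read_state()["force"]
    hit=env.move_l([x,y,t+67.5],rate=40,f_stop=9); env.hold(.15); s=env.read_state()
    print(k,hit,(s["tool_pos"]-[0,0,t]).round(2),(s["force"]-f0).round(1))
    env.move_l([x,y,t+88])
print(env.read_state()["time_s"])
# closer look at drive and tool
env.reach([480,229,300],down(0)); snap("d1")
env.reach([490,437,300],down(0)); set_gripper(70); snap("t1")
print(env.read_state()["time_s"])
a=cv2.imread("pics/d1.png");b=cv2.imread("pics/t1.png")
cv2.imwrite("pics/both.png",np.vstack([a[:260,100:540],b[:260,100:540]]))
E
```

```text
80.0
r True [454.77 201.27  69.24] [-1.7 -0.7  9.5]
l True [473.09 289.97  69.25] [-0.6 -2.3  8.9]
s True [463.95 246.65  69.28] [-1.   0.2  9.6]
8.2333
10.925
```

View pics/both.png

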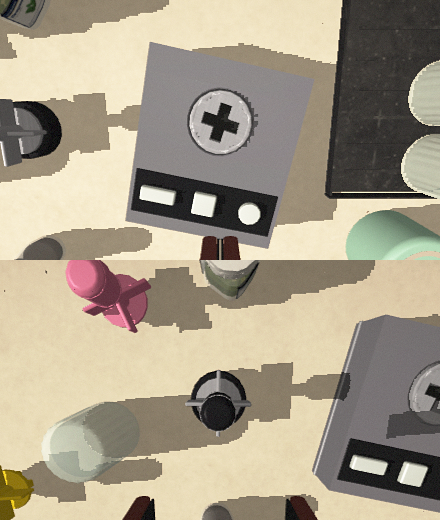

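All three keys bottomed at 69.25 mm (5 mm down). The close views show the drive cross at (320,121) in d1. In t1 the grip top is at (317,152), with the fins spreading almost exactly left and right.

```bash
python3 - <<'E'
from meas import *
p=viewer.camera_params("wrist")
im=cv2.imread("pics/d1.png");P=np.load("pics/d1.npy")
print(crossfit(im,p,P,(320,121))); r=cv2.imread("pics/rect.png")
im=cv2.imread("pics/t1.png");P=np.load("pics/t1.npy")
print("top",onz(p,P,(317,152),131))
# grip top circle: dark blob -> project expected
# rectify at z=61.5 around axis
c=onz(p,P,(317,152),131)[:2]; h=40;s=8
w=np.array([[-h,-h],[h,-h],[h,h],[-h,h]],float)
src=np.array([proj(p,P,[*(c+d),61.5]) for d in w],np.float32)
H=cv2.getPerspectiveTransform(src,((w+h)*5).astype(np.float32))
g=cv2.warpPerspective(im,H,(400,400),flags=2)
s2=cv2.resize(im[100:190,270:360],(400,400),interpolation=2)
cv2.imwrite("pics/v6.png",np.hstack([g,s2]))
E
```

```text
(array([541.60616231, 227.959196  ]), np.float64(-18.422639132796565), array([   7.33333333,    9.        ,   35.        ,   34.33333333,
       3481.5       ]), np.float64(580.25))
top [532.82088934 438.5566187  131.        ]
```

View pics/v6.png

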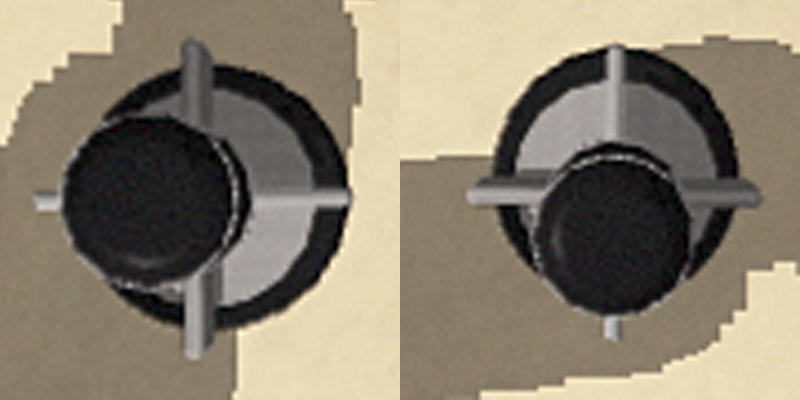

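Tool axis measures about (532,438.5) at an angle of about -0.4° (fin ends symmetric, ±31.4 mm against 32 expected). The drive is at about (541.6,228.5) and -18.4°. Grasp next.

```bash
python3 - <<'E'
from h import *
env.move_l([532,438.5,262],rot=down(0)); env.move_l([532,438.5,169.5],rate=100)
f0=env.read_state()["force"]; set_gripper(0); s=env.read_state(); print(s["width"],s["grip_force"],s["tool_pos"],(s["force"]-f0).round(1))
env.move_l([532,438.5,272],rate=80); env.hold(.2); s=env.read_state(); print(s["width"],s["grip_force"],s["time_s"])
env.move_l([541.6,228.5,272],rot=down(-18),rate=120); env.hold(.3)
s=env.read_state(); print(s["tool_pos"],yaw(),s["force"],s["width"],s["time_s"]); im,p,P=snap("g1")
cv2.imwrite("pics/g1v.png",np.hstack([im[60:360,150:500],cv2.resize(im[100:250,230:410],None,fx=2.4,fy=2)]))
cv2.imwrite("pics/scene2.png",viewer.camera("scene"))
E
```

```text
27.570638131502964 29.999533844384132 [532.02593281 438.56714412 169.55937214] [ 0.1  0.4 -0. ]
27.580176701159377 29.99867724858632 14.8917
[541.55766537 228.69475958 271.93170122] -17.982442038616792 [-0.76142536  0.23216729 -2.01069589] 27.338272773672568 17.0917
```

View pics/g1v.png

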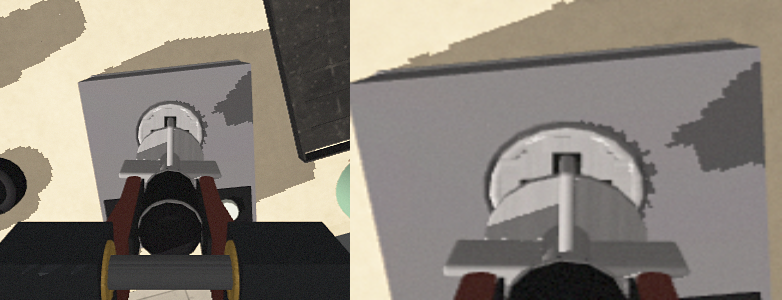

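The picture shows the tool held upright, its front fin in line with the drive's slot (both near column 170 in the left crop) and the side fins parallel to the other slot.

```bash
python3 - <<'E'
from h import *
x,y=541.6,228.5
env.move_l([x,y,238],rate=80); env.hold(.2); f0=env.read_state()["force"]
def rep(n): 
    s=env.read_state(); print(n,s["tool_pos"].round(2),(s["force"]-f0).round(1),s["wrist_torque"].round(2),s["width"].round(2),s["time_s"])
hit=env.move_l([x,y,220],rate=25,f_stop=8); rep(hit)
if not hit:
    hit=env.move_l([x,y,208],rate=15,f_stop=20); env.hold(.2); rep(hit)
E
```

```text
Traceback (most recent call last):
AttributeError: 'float' object has no attribute 'round'
```

```bash
python3 - <<'E'
from h import *
s=env.read_state(); print(s["tool_pos"].round(2),s["force"].round(1),s["wrist_torque"].round(2),s["width"],s["time_s"])
E
```

```text
[541.68 228.52 220.05] [ 0.1  0.6 -1.8] [ 0.01  0.13 -0.05] 27.26114553160583 18.8333
```

It entered freely to 13.5 mm depth. I'll continue down to home.

```bash
python3 - <<'E'
from h import *
def rep(n): 
    s=env.read_state(); print(n,s["tool_pos"].round(2),s["force"].round(1),s["wrist_torque"].round(2),s["width"],s["time_s"])
h=env.move_l([541.6,228.5,207],rate=15,f_stop=18); env.hold(.3); rep(h)
im,p,P=snap("f1"); cv2.imwrite("pics/f1v.png",cv2.resize(im[60:300,200:440],None,fx=2.4,fy=2.4))
E
```

```text
True [541.93 228.62 211.47] [-0.  -0.9  5.9] [-0.09  0.4   0.02] 27.36295922833884 19.7667
```

View pics/f1v.png

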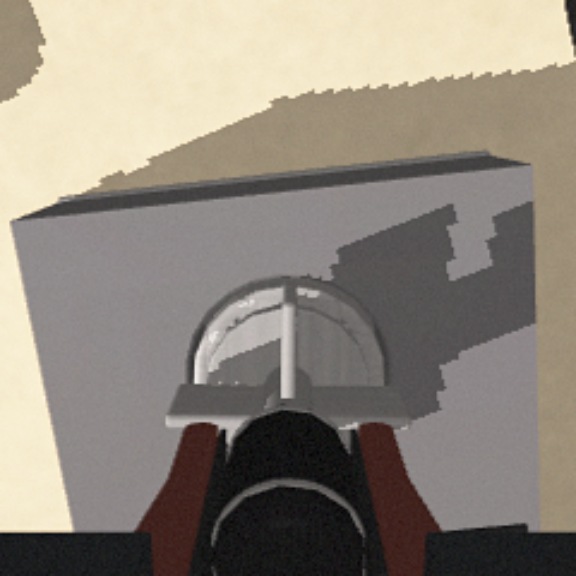

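The collar sits on the disc: TCP is at 211.5 mm, as expected for home. I'll add a little more push so it stays firmly down.

```bash
python3 - <<'E'
from h import *
def rep(n): 
    s=env.read_state(); print(n,s["tool_pos"].round(2),s["force"].round(1),s["width"],s["grip_force"],s["time_s"])
for z in (211.2,210.9,210.6):
    h=env.move_l([541.9,228.6,z],rate=5,f_stop=25); env.hold(.4); rep(h)
    if env.read_state()["force"][2]>14: break
E
```

```text
False [542.08 228.64 211.53] [-1.1 -1.3  5.5] 27.523446324434442 30.000911711968 20.4667
False [542.05 228.66 211.47] [-1.4 -0.9  8.3] 27.08401596324597 30.001283845078888 21.1167
False [542.05 228.65 211.43] [-3.  -0.1  9.9] 27.661751983666232 30.00265295134085 21.7667
```

```bash
python3 - <<'E'
from h import *
env.hold(.3); s=env.read_state(); print(s["tool_pos"].round(2),s["force"].round(1),s["grip_force"])
print(workorder.sign_off())
E
```

```text
[542.08 228.67 211.46] [-2.  -0.4  9.4] 30.00266094473858
the job is handed in; nothing more can be done
None
```

I pressed the round, long and square keys fully down in that order, then slid the mixing tool home in the drive, and handed the job in with it gripped and held down against the spring; no verdict came back.

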